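# Prop the chest lid open on its stay

### The arm

A 7-joint arm with a two-finger parallel gripper is mounted at the origin on a cart in front of the work surface, level with it; the furniture and walls round the work are solid. World frame = base frame: x ahead of the robot, y to its left, z up, the work surface at z = 0. Lengths are in mm, angles in rad, forces in N, time in s.
With the tool pointing down it reaches from about 400 to 900 mm from the base axis. Payload 5.6 kg.
Tool frame: the origin (TCP) lies midway between the tips of the shut fingers; the grasp point (between the pads) lies grip_point_offset behind it (grip_point_offset is the distance from the TCP to the grasp point, in mm); z points along the fingers, x is the direction in which the jaws open and shut, and the axes are right-handed (so a half turn about z gives the same grasp; the last joint's range is limited). The gripper opens to 92 mm and grips with 3 to 60 N. Pads are 20 mm wide; open, the fingers measure 128 mm over their backs; the gripper's body (75 mm by 189 mm) begins 69 mm behind the grasp point.
Start: joints at [1.164, 0.468, -0.012, 1.603, 0.006, 1.071, -0.056], TCP at [231.248, -607.481, 214.592] pointing down, gripper open.
Joint ranges: [-2.53, 2.53], [-0.31, 2.02], [-1.57, 1.55], [0.28, 2.44], [-1.29, 4.43], [0.15, 1.84], [-2.92, 2.92]. Speed limits (rad/s): [2.57, 2.57, 3.14, 3.14, 3.14, 3.14, 3.14].

### API

Orientations are given as a rotation vector (axis times angle).
In Python, from workcell import read_state, snapshot, get_calibration, sign_off, grip_point_offset gives the robot as it stands.
- The arm moves only by the tool jog_arm, never from a script. Its argument "rows" is one flat list of numbers, 7 for each row, row after row: the shift along the tool's x, y, z in mm, then the turn, a rotation vector about the tool's x, y, z in rad, then the closure in counts, from 0 (fully open) to 255 (shut). A call has 1 to 20 rows; each row is the pose to reach, as a shift and turn from the pose commanded when the call began, along the tool's axes at that moment; what a row does not reach only later rows make up. A row lasts 1/12 s, in which the tool goes at most 41.7 mm and 7.16 degrees, less where a joint would pass 70% of its speed; a pose out of reach is approached as far as the arm can. A call with a gripper value outside its range is refused whole. The fingers move at their own pace and stop on an object; "force" is the grip in N (left out, the last holds). Time passes only in rows, so rows that repeat a pose let the fingers close. It gives the time, the measured TCP pose, the force and the opening at its end, in the units of the state.
- read_state(): the state, without advancing time (a new reading comes with each control period).
- snapshot(name): name is "side" or "top"; returns the picture (384x512x3 uint8, blue, green, red); there is no depth.
- get_calibration(name): a dict with "mtx" (3x3 intrinsics, pixels), "distortion" ([k1, k2, p1, p2, k3] as OpenCV has them; the pictures are not rectified), "pose" (4x4, takes a point from camera to world coordinates). Camera axes: x right, y up, looking along -z (the intrinsics and any distortion apply to the point x, -y, -z); pixel columns grow to the right and rows downward; lengths in mm; the calibration is good to about 2 mm. A picture is of the moment at which its call begins. get_calibration takes no time and is no camera call.
- sign_off(): hands the job in, once; it reports no verdict.
The state is a dict: "t": time; "joint_pos": joint angles; "joint_velocities": joint speeds; "tau": joint torques, N m; "eef_pos": TCP position; "eef_rot": TCP orientation; "contact_force": force on the tool from outside, world axes, zero at the start; "ft_torque": the same for the moment, N m; "grip_width": opening from 0.0 (shut) to 1.0 (fully open).
Only numpy, scipy, OpenCV 4.12 (cv2) and the standard library are available. Lean on these libraries where they do the work, as an engineer would, in place of code of your own. Each camera call takes 0.05 s, during which the arm holds its last target. There are 200 camera calls.

### The job

Open the steel chest on the workbench and prop its lid: take the prop rod that hangs from the front of the lid by its black cross handle, raise the lid with it, and set the rod's foot down into the hole in the steel plate on the rail in front of the chest. Let the foot down gently and feel for the hole by sliding it lightly along the plate (the rod must never press hard on the rail, no more than about 25 N), let go only when the lid stands safely on the seated rod, do not let the lid fall or fling it, and leave the tin, the gas cup and the magnet beside the work where they are.

Things in the scene. Friction and masses are not known exactly. Their poses are not given: they have to be found in the camera images.
- rail: Dark steel rail stand fixed in front of the grey steel chest. Origin: on the bench, 195 mm in front of the chest's centre; x points to the chest (away from the robot), y left, z up. In this frame, mm: chest x 85..305, y -100..100, z 30..150 on four feet; lid hinge axis along y through x 307, z 154; rail y -30..30, x -50..84, up to z 79; below it a 3 mm foot plate on the bench, x -150..85.
- plate_mid (a point): Fixed point at x 0, y 0, z 82 mm in the rail frame, on the level of the top of the bright steel plate (12 thick, y -20..20, at least x -34..55) on the rail. The plate's one hole, 16 long in x, 24 wide in y, centred on y 0, is 12 deep. Its centre lies anywhere from x -22 to 22, differs each time, is NOT reported: look, or slide the foot lightly along the plate till it drops or catches.
- lid_front (a point): Centre of the pivot pin at the middle of the lid's front edge, on which the prop rod swings (axis along y); 234 mm in front of the hinge axis and 6 mm above it when the lid is closed (then x 73, z 160 mm in the rail frame; it rises as the lid opens, to about z 285 to 310 with the rod seated). Lid 0.4 to 0.65 kg on an almost free hinge: it falls shut if let go.
- prop_rod: Steel prop rod, 9 mm thick, 0.07 kg, swings only about the pin at the lid's front edge (3 mm of lightly sprung side play each way). Origin on the pin; its -x axis points along the rod to the foot, its z axis to the side where the handle stands off. Its pivot is stiff, so it stays where it is left: at first 24 to 34 degrees below horizontal, forward of the lid, foot clear of the bench.
- rod_foot (a point): Centre of the 12 mm rubber ball foot at the rod's end, 253 mm from the pin (the last 20 mm of rod are 7 mm thick). In the rail frame it is at z 88 mm when it stands on the plate and z 76 mm on the floor of the hole.
- rod_grip (a point): Centre of the black cross handle, a barrel 22 mm in diameter, 30 mm long along y; 180 mm along the rod from the pin, 35 mm off the rod to its z side. Grasp it across its 30 mm length (fingers closing along the rail's y), from above or leaning back to the robot; it can swivel between the fingers. Moving it in the rail's x-z plane places both rod and lid.
- flux_tin: Small round tin with green lid, 58 mm diameter, 28 high, standing on the bench to the right of the chest; bystander. Origin at the centre of its underside.
- gas_cup: Ceramic gas cup, 24 mm diameter, 46 high, standing on the bench to the right of the chest; bystander. Origin at the centre of its underside.
- arrow_magnet: Arrow-shaped red welding magnet, 60 x 90 x 21 mm, lying on the bench to the left of the rail, nearer the robot; bystander. Origin at the centre of its underside.

How it is judged:
By the outcome, as a careful person would: the job done as asked, in the order asked, and still so for the second after the job is handed in, with the robot touching nothing.
It also fails if it takes over 69 s, if anything falls off the work surface, if the arm or the gripper's body presses on something with over 40 N, if the wrist force passes 120 N, or if a joint passes its speed limit or range.

## Working session

There is one attempt and no reset: what is moved stays moved. The work goes in short steps, Python scripts to look and compute and a tool call to move; the robot and the scene stay as the last step left them, time stands still between calls to the robot, and variables do not carry over. Pictures are saved under pics/ and viewed, about 8 in all and at most 12, crops included, and the job is handed in when it is done.

Besides the shell and the picture viewer there is one more tool, called after "Request:" as name(argument=value, ...) on one line, values as JSON. jog_arm: Moves the arm, as the interface text tells. Its arguments: {"type":"object","properties":{"rows":{"type":"array"},"force":{"type":"number"}},"required":["rows"]}

```bash
mkdir -p pics; ls
python3 - <<'E'
from workcell import *
import cv2,numpy as np
print(grip_point_offset if not callable(grip_point_offset) else grip_point_offset())
print(read_state())
a=snapshot("side");b=snapshot("top")
cv2.imwrite("pics/s0.png",a);cv2.imwrite("pics/t0.png",b)
for n in("side","top"):print(get_calibration(n))
E
```

```text
pics
18.700000000000003
{'t': 0.0, 'joint_pos': array([ 1.16399302,  0.46838511, -0.01159405,  1.60361611,  0.00598749,
        1.07139626, -0.05627784]), 'joint_velocities': array([ 3.04685884e-05, -1.19972989e-03,  1.89739641e-03, -1.78602934e-03,
       -2.00421119e-03, -9.53281044e-04, -4.77745632e-04]), 'tau': array([-8.36480649e-04, -5.20579326e+01, -1.30856840e-02, -2.43754721e+01,
       -5.67624718e-02,  1.72897131e-02,  1.83849952e-04]), 'eef_pos': array([ 231.01555096, -606.93913646,  213.63830921]), 'eef_rot': array([-2.58585337e+00,  1.78248880e+00,  2.38793087e-03]), 'contact_force': array([-0.33657605, -0.47886902, -0.31306441]), 'ft_torque': array([-0.00978258,  0.0442704 ,  0.03289288]), 'grip_width': 1.0011847918508325}
{'mtx': array([[419.53219862,   0.        , 250.85248492],
       [  0.        , 419.53219862, 194.43326627],
       [  0.        ,   0.        ,   1.        ]]), 'distortion': array([-0.02929912,  0.        ,  0.        ,  0.        ,  0.        ]), 'pose': array([[ 9.88921192e-01,  8.31402138e-02, -1.22973907e-01,
         4.23789044e+02],
       [-1.48280803e-01,  5.91819217e-01, -7.92314848e-01,
        -5.67609788e+02],
       [ 6.90509539e-03,  8.01771613e-01,  5.97590663e-01,
         7.18009322e+02],
       [ 0.00000000e+00,  0.00000000e+00,  0.00000000e+00,
         1.00000000e+00]])}
{'mtx': array([[417.15262861,   0.        , 254.16057324],
       [  0.        , 417.15262861, 185.95066872],
       [  0.        ,   0.        ,   1.        ]]), 'distortion': array([-0.04909697,  0.        ,  0.        ,  0.        ,  0.        ]), 'pose': array([[ 1.13013854e-02,  9.90129595e-01, -1.39698472e-01,
         3.88787270e+02],
       [-9.99895725e-01,  1.24461310e-02,  7.32345721e-03,
         2.52281211e+02],
       [ 8.98987721e-03,  1.39601140e-01,  9.90167008e-01,
         1.13122219e+03],
       [ 0.00000000e+00,  0.00000000e+00,  0.00000000e+00,
         1.00000000e+00]])}
```

View pics/s0.png

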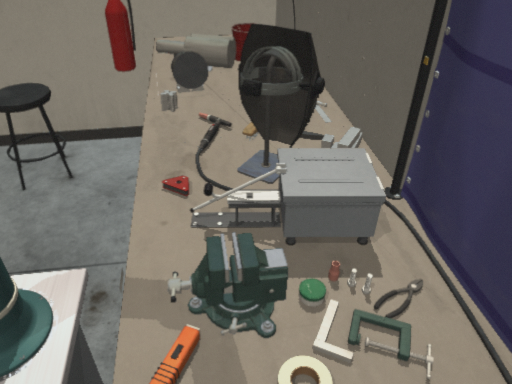

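View pics/t0.png

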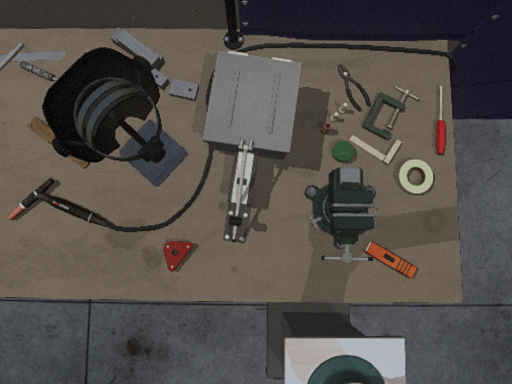

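The side view shows the chest at about (330,190) and the rod running from the lid at (283,168) to the foot at about (193,210), above the rail. The top view shows the chest at (255,100) and the rail at about (240,195). The vise stands close on the right. Next I'll view enlarged crops.

Run:
```python
import cv2,numpy as np
a=cv2.imread("pics/s0.png")[150:245,175:300];b=cv2.imread("pics/t0.png")[130:250,200:300]
cv2.imwrite("pics/c0.png",cv2.resize(a,None,fx=6,fy=6,interpolation=cv2.INTER_CUBIC))
cv2.imwrite("pics/c1.png",cv2.resize(b,None,fx=5,fy=5,interpolation=cv2.INTER_CUBIC))
```

```text
(no output)
```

View pics/c0.png

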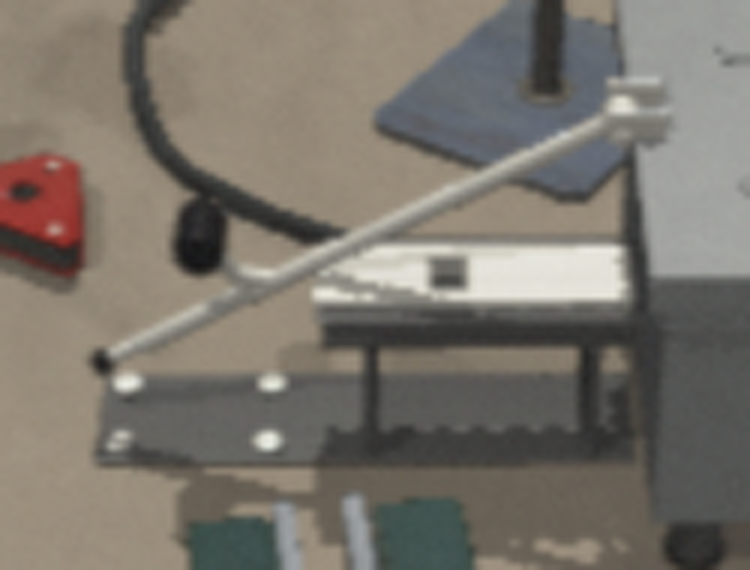

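View pics/c1.png

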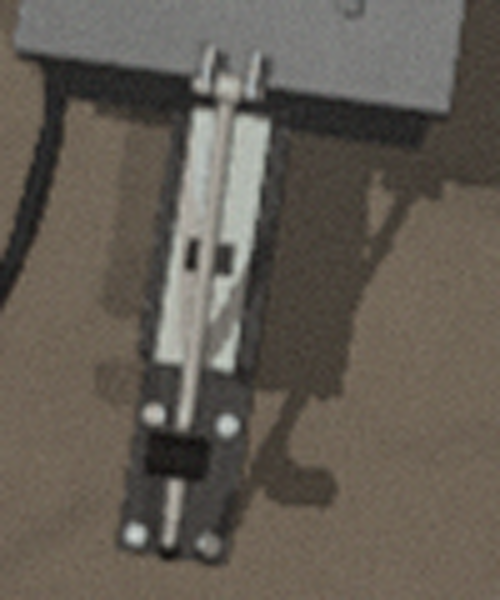

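The side crop shows the hole in the plate at about (448,272), the handle at (200,235), the foot at (100,360) and the pin at (622,108). The top crop shows the hole at (210,256), the handle at (177,454), the foot at (168,550) and the pin at (228,85). I'll triangulate these.

```bash
cat > h.py <<'E'
from workcell import *
import cv2,numpy as np
from scipy.spatial.transform import Rotation as R
def ray(n,p):
    c=get_calibration(n);u=cv2.undistortPoints(np.array([[p]],float),c["mtx"],c["distortion"])[0,0]
    P=c["pose"];return P[:3,3],P[:3,:3]@np.array([u[0],-u[1],-1])
def tri(ps,pt):
    o,d=ray("side",ps);q,e=ray("top",pt)
    s=np.linalg.lstsq(np.c_[d,-e],q-o,rcond=None)[0]
    A=o+s[0]*d;B=q+s[1]*e;return (A+B)/2,np.linalg.norm(A-B)
def plane(n,p,z):
    o,d=ray(n,p);return o+d*(z-o[2])/d[2]
def cs(x,y): return ((x+.5)/6-.5+175,(y+.5)/6-.5+150)
def ct(x,y): return ((x+.5)/5-.5+200,(y+.5)/5-.5+130)
E
python3 - <<'E'
from h import *
np.set_printoptions(precision=1,suppress=True)
for k,s,t in(("pin",(622,108),(228,88)),("hand",(200,235),(177,454)),("foot",(100,360),(168,550)),("hole",(448,272),(210,256))):
    print(k,*tri(cs(*s),ct(*t)))
print("hole top-plane82",plane("top",ct(210,256),80),plane("side",cs(448,272),80))
for p in((155,362),(238,368),(190,105),(272,112)):print("plate",plane("top",ct(*p),82))
for p in((312,290),(318,308),(628,245),(628,300)):print("plate side",plane("side",cs(*p),82))
for p in((450,112),(15,50)):print("lid front",plane("top",ct(*p),154))
for p in((215,53),(301,62)):print("lid back?",plane("top",p,160))
for p in((155,412),(228,425),(134,536),(210,546)):print("bolt",plane("top",ct(*p),5))
E
```

```text
pin [619.2 267.4 162.4] 1.8434180389887833
hand [447.9 291.   99.5] 0.0010252988819763247
foot [401.4 297.3  32.7] 0.22281084638905252
hole [550.3 276.7  80.1] 0.7736323000440175
hole top-plane82 [550.  276.7  80. ] [550.7 276.8  80. ]
plate [495.1 303.6  82. ]
plate [492.6 261.6  82. ]
plate [628.1 288.1  82. ]
plate [624.9 245.9  82. ]
plate side [492.2 269.7  82. ]
plate side [493.4 257.   82. ]
plate side [629.6 282.6  82. ]
plate side [621.7 244.5  82. ]
lid front [609.9 161.  154. ]
lid front [637.6 370.3 154. ]
lid back? [856.7 345.7 160. ]
lid back? [836.4 132.9 160. ]
bolt [475.8 306.8   5. ]
bolt [469.2 267.3   5. ]
bolt [409.1 316.8   5. ]
bolt [404.2 276.    5. ]
```

```bash
cat >> h.py <<'E'
yaw=-0.131; X=np.array([np.cos(yaw),np.sin(yaw),0]);Y=np.array([-X[1],X[0],0]);O=np.array([546.8,276.9,0])
def orient(ang,lean):  # tool x at heading ang (deg), z down leaning along rail X-ish (perp)
    x=np.array([np.cos(np.radians(ang)),np.sin(np.radians(ang)),0]);h=np.array([x[1],-x[0],0])
    z=np.array([0,0,-np.cos(lean)])+h*np.sin(lean);return R.from_matrix(np.c_[x,np.cross(z,x),z])
def rel(p,Rt,p0,R0): return np.r_[R0.inv().apply(np.array(p)-p0),(R0.inv()*Rt).as_rotvec()]
def cur():
    s=read_state();return s["eef_pos"],R.from_rotvec(s["eef_rot"])
def rail(p): p=np.array(p)-O;return np.array([p@X,p@Y,p[2]])
E
python3 - <<'E'
from h import *
np.set_printoptions(precision=3,suppress=True)
p0,R0=cur()
print(rel((430,-350,370),orient(-25,0),p0,R0))
print(rel((540,0,370),orient(20,0),p0,R0))
for p in [(447.9,291,99.5),(550.3,276.7,80.1),(401.4,297.3,32.7)]: print(rail(p))
E
```

```text
[-169.658 -277.372 -156.016   -0.       0.002   -0.771]
[-457.631 -504.687 -155.606   -0.001    0.001   -1.556]
[-99.894   1.06   99.5  ]
[ 3.496  0.259 80.1  ]
[-146.819    1.232   32.7  ]
```

Request:
jog_arm(rows=[-170,-277,-156,0,0,-0.77,0,-170,-277,-156,0,0,-0.77,0,-170,-277,-156,0,0,-0.77,0,-170,-277,-156,0,0,-0.77,0,-170,-277,-156,0,0,-0.77,0,-170,-277,-156,0,0,-0.77,0,-170,-277,-156,0,0,-0.77,0,-170,-277,-156,0,0,-0.77,0,-170,-277,-156,0,0,-0.77,0,-457,-504,-156,0,0,-1.55,0,-457,-504,-156,0,0,-1.55,0,-457,-504,-156,0,0,-1.55,0,-457,-504,-156,0,0,-1.55,0,-457,-504,-156,0,0,-1.55,0,-457,-504,-156,0,0,-1.55,0,-457,-504,-156,0,0,-1.55,0,-457,-504,-156,0,0,-1.55,0,-457,-504,-156,0,0,-1.55,0,-457,-504,-156,0,0,-1.55,0,-457,-504,-156,0,0,-1.55,0])

```text
t: 1.77
eef_pos: [539.6, 1.0, 370.1]
eef_rot: [-3.094, -0.543, 0.001]
contact_force: [-0.8, -0.5, -0.0]
grip_width: 1.004
```

Run:
```python
from h import *
np.set_printoptions(precision=3,suppress=True)
s=read_state();print(s["t"],s["eef_pos"],s["joint_pos"],s["contact_force"])
p0,R0=cur();Q=orient(82.5,0.2);z=Q.apply([0,0,1])
h=np.array([447.9,291,99.5])+18.7*z
print(rel(h-130*z+[0,0,60],Q,p0,R0)); print(h,z)
```

```text
1.7667 [539.589   0.957 370.136] [ 0.472  0.22  -0.632  1.637  0.133  1.329  0.166] [-0.815 -0.532 -0.036]
[  -7.027 -314.035  101.79    -0.181    0.109   -1.089]
[451.583 290.515  81.173] [ 0.197 -0.026 -0.98 ]
```

Request:
jog_arm(rows=[-7,-314,102,-0.18,0.11,-1.09,0,-7,-314,102,-0.18,0.11,-1.09,0,-7,-314,102,-0.18,0.11,-1.09,0,-7,-314,102,-0.18,0.11,-1.09,0,-7,-314,102,-0.18,0.11,-1.09,0,-7,-314,102,-0.18,0.11,-1.09,0,-7,-314,102,-0.18,0.11,-1.09,0,-7,-314,102,-0.18,0.11,-1.09,0,-7,-314,102,-0.18,0.11,-1.09,0,-7,-314,102,-0.18,0.11,-1.09,0,-7,-314,102,-0.18,0.11,-1.09,0,-7,-314,102,-0.18,0.11,-1.09,0,-7,-314,102,-0.18,0.11,-1.09,0])

```text
t: 2.85
eef_pos: [429.2, 290.3, 268.8]
eef_rot: [2.252, 1.957, 0.198]
contact_force: [-0.4, 0.4, 0.7]
grip_width: 1.003
```

Run:
```python
from h import *
np.set_printoptions(precision=3,suppress=True)
s=read_state();print(s["t"],s["eef_pos"],s["joint_pos"],s["contact_force"])
p0,R0=cur();Q=orient(82.5,0.2);z=Q.apply([0,0,1])
h=np.array([447.9,291,99.5])+18.7*z
print(rel(h-40*z,Q,p0,R0)); print(rel(h,Q,p0,R0))
a=snapshot("side");b=snapshot("top")
c=np.hstack([cv2.resize(a[100:250,150:300],(450,450)),cv2.resize(b[150:270,180:300],(340,340))[:,:].copy() if 0 else cv2.copyMakeBorder(cv2.resize(b[150:270,190:290],(350,420)),0,30,0,0,0)])
cv2.imwrite("pics/p5.png",c)
```

```text
2.85 [429.203 290.339 268.85 ] [ 0.083  0.235 -0.948  1.925  0.427  1.004  0.37 ] [-0.388  0.373  0.723]
[  3.192 -15.774 148.315   0.001   0.002  -0.009]
[  3.257 -15.824 188.315   0.001   0.002  -0.009]
```

View pics/p5.png

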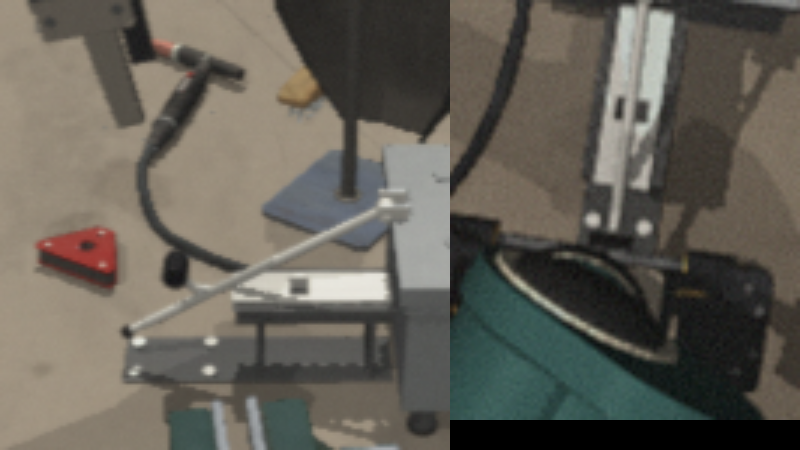

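The side view shows the fingers above the handle at (175,270) with a clear path down, and the top view shows them in line. Descending and grasping.

Request:
jog_arm(rows=[3,-16,80,0,0,0,0,3,-16,120,0,0,0,0,3,-16,148,0,0,0,0,3,-16,160,0,0,0,0,3,-16,172,0,0,0,0,3,-16,182,0,0,0,0,3,-16,188,0,0,0,0,3,-16,188,0,0,0,0,3,-16,188,0,0,0,120,3,-16,188,0,0,0,120,3,-16,188,0,0,0,160,3,-16,188,0,0,0,200,3,-16,188,0,0,0,230,3,-16,188,0,0,0,230,3,-16,188,0,0,0,230,3,-16,188,0,0,0,230], force=30)

```text
t: 4.28
eef_pos: [449.6, 292.4, 81.2]
eef_rot: [2.247, 1.964, 0.198]
contact_force: [-0.5, -0.3, -0.6]
grip_width: 0.439
```

Run:
```python
from h import *
np.set_printoptions(precision=3,suppress=True)
s=read_state();print(s["t"],s["eef_pos"],s["joint_pos"],s["contact_force"],s["ft_torque"],s["grip_width"])
p0,R0=cur();z=R0.apply([0,0,1]);print("grasp rail",rail(p0-18.7*z),R0.apply([1,0,0]))
a=snapshot("side")
cv2.imwrite("pics/p6.png",cv2.resize(a[140:250,170:300],None,fx=5,fy=5,interpolation=cv2.INTER_CUBIC))
# pose table in rail frame: path from closed to seated
from scipy.optimize import fsolve
H=np.array([307,154.]);r=np.hypot(234,6)
def st(lid,th): # lid angle rad open, rod angle below horizontal
    a0=np.arctan2(6,-234);P=H+r*np.array([np.cos(a0-lid),np.sin(a0-lid)])
    u=np.array([-np.cos(th),-np.sin(th)]);n=np.array([-np.sin(th),np.cos(th)])
    return P,P+253*u,P+180*u+35*n
th0=np.arctan2(129.7,219.8);print(st(0,th0))
f=fsolve(lambda v:st(*v)[1]-[3.5,76],[.6,1.1]);print("seated",f,st(*f))
f=fsolve(lambda v:st(*v)[1]-[3.5,88+15],[.6,1.1]);print("above15",f,st(*f))
```

```text
4.2833 [449.554 292.39   81.219] [-0.142  0.529 -0.723  2.061  0.82   0.711  0.017] [-0.49  -0.269 -0.553] [0.115 0.031 0.046] 0.4386928739442901
grasp rail [-102.165    2.66    99.544] [0.134 0.991 0.   ]
(array([ 73., 160.]), array([-144.893,   31.425]), array([-99.81 ,  98.667]))
seated [0.642 1.078] (array([123.17 , 298.908]), array([ 3.5, 76. ]), array([  7.192, 156.873]))
above15 [0.743 1.007] (array([138.795, 316.785]), array([  3.5, 103. ]), array([ 12.963, 183.402]))
```

View pics/p6.png

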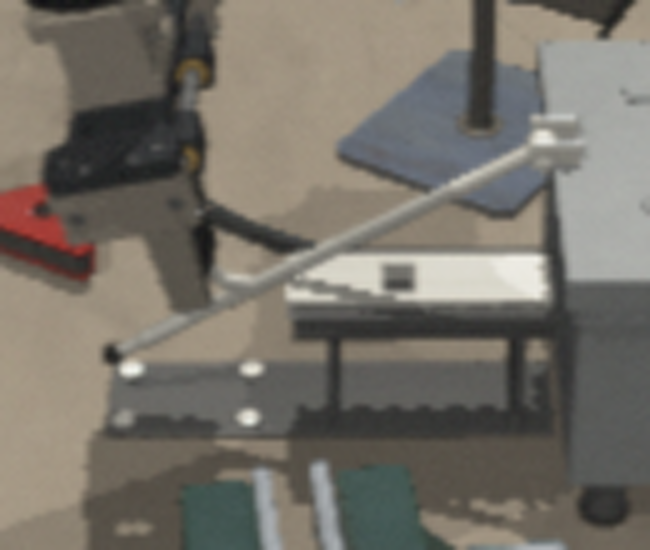

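Fingers are beside the handle and still closing (opening 0.44, 0.33 expected). I'll hold a few more rows.

Request:
jog_arm(rows=[0,0,0,0,0,0,230,0,0,0,0,0,0,230,0,0,0,0,0,0,230,0,0,0,0,0,0,230,0,0,0,0,0,0,230])

```text
t: 4.75
eef_pos: [449.5, 292.3, 81.1]
eef_rot: [2.247, 1.964, 0.198]
contact_force: [0.3, 0.5, 0.2]
grip_width: 0.323
```

Gripped: opening 0.323, so 30 mm. Planning the raise.

```bash
cat >> h.py <<'E'
from scipy.optimize import fsolve
H=np.array([307,154.]);r=np.hypot(234,6)
def st(lid,th):
    a0=np.arctan2(6,-234);P=H+r*np.array([np.cos(a0-lid),np.sin(a0-lid)])
    u=np.array([-np.cos(th),-np.sin(th)]);n=np.array([-np.sin(th),np.cos(th)])
    return P,P+253*u,P+180*u+35*n
def inv(foot): return fsolve(lambda v:st(*v)[1]-foot,[.65,1.05])
def shift(dx,dy,dz,R0): return R0.inv().apply(dx*X+dy*Y+np.array([0,0,dz]))
E
python3 - <<'E'
from h import *
np.set_printoptions(precision=1,suppress=True)
p0,R0=cur();e=inv([-4,108]);s0=np.array([0,.533]);print(e)
h0=st(*s0)[2]
for k in np.linspace(0,1,21)[1:]:
    v=s0+(e-s0)*k;P,f,h=st(*v);print(f,h-h0,shift(h[0]-h0[0],0,h[1]-h0[1],R0))
E
```

```text
[0.7 1. ]
[-141.7   35.4] [1.8 4.9] [ 0.   2.7 -4.5]
[-138.    39.4] [3.9 9.9] [ 0.   5.8 -8.9]
[-133.9   43.4] [ 6.5 14.8] [  0.    9.3 -13.2]
[-129.4   47.5] [ 9.5 19.7] [  0.   13.2 -17.4]
[-124.4   51.6] [12.9 24.6] [  0.   17.5 -21.6]
[-119.1   55.6] [16.6 29.5] [  0.1  22.2 -25.6]
[-113.3   59.7] [20.8 34.4] [  0.1  27.2 -29.5]
[-107.1   63.8] [25.4 39.1] [  0.1  32.6 -33.3]
[-100.6   67.8] [30.3 43.9] [  0.1  38.4 -37. ]
[-93.6  71.8] [35.6 48.5] [  0.1  44.6 -40.5]
[-86.3  75.7] [41.3 53.1] [  0.1  51.  -43.8]
[-78.5  79.6] [47.4 57.6] [  0.2  57.9 -47. ]
[-70.4  83.5] [53.8 62. ] [  0.2  65.  -50.1]
[-62.   87.3] [60.5 66.3] [  0.2  72.5 -52.9]
[-53.2  91. ] [67.6 70.5] [  0.2  80.3 -55.6]
[-44.   94.6] [75.1 74.5] [  0.2  88.4 -58.1]
[-34.5  98.1] [82.9 78.4] [  0.3  96.8 -60.4]
[-24.6 101.5] [91.  82.2] [  0.3 105.5 -62.5]
[-14.5 104.8] [99.4 85.9] [  0.3 114.5 -64.3]
[ -4. 108.] [108.1  89.3] [  0.3 123.8 -66. ]
```

Run:
```python
from h import *
np.set_printoptions(precision=1,suppress=True)
from scipy.interpolate import make_interp_spline as S
p0,R0=cur();e=inv([-6,108])
c=S([0,.5,1],np.array([[0,.533],[.48,.72],e]),k=2)
h0=st(0,.533)[2]
for k in np.linspace(0,1,21)[1:]:
    v=c(k);P,f,h=st(*v);print(v,f,h-h0,shift(h[0]-h0[0],-1.5*k,h[1]-h0[1],R0))
```

```text
[0.1 0.5] [-142.1   41.5] [ 1.7 10.8] [ -0.1   3.9 -10.2]
[0.1 0.6] [-138.4   50.9] [ 4.3 20.9] [ -0.1   8.4 -19.6]
[0.2 0.6] [-133.9   59.6] [ 7.5 30.3] [ -0.2  13.4 -28.2]
[0.2 0.6] [-128.8   67.6] [11.4 39. ] [ -0.3  19.  -36. ]
[0.3 0.6] [-123.1   74.8] [15.8 47. ] [ -0.3  24.9 -42.9]
[0.3 0.6] [-116.9   81.4] [20.7 54.3] [ -0.4  31.1 -49.1]
[0.4 0.7] [-110.2   87.2] [26.  60.8] [ -0.4  37.6 -54.4]
[0.4 0.7] [-103.1   92.3] [31.6 66.7] [ -0.5  44.3 -59.1]
[0.4 0.7] [-95.7  96.8] [37.5 71.8] [ -0.6  51.1 -62.9]
[0.5 0.7] [-88.  100.6] [43.6 76.3] [ -0.6  58.  -66.1]
[0.5 0.7] [-80.1 103.7] [49.9 80.1] [ -0.7  64.8 -68.6]
[0.5 0.8] [-72.  106.2] [56.2 83.3] [ -0.7  71.7 -70.5]
[0.6 0.8] [-63.9 108.2] [62.7 85.9] [ -0.8  78.5 -71.7]
[0.6 0.8] [-55.6 109.5] [69.1 87.9] [ -0.8  85.2 -72.4]
[0.6 0.8] [-47.3 110.4] [75.6 89.3] [ -0.9  91.8 -72.5]
[0.7 0.9] [-39.  110.8] [81.9 90.3] [ -0.9  98.3 -72.1]
[0.7 0.9] [-30.6 110.7] [88.3 90.7] [ -1.  104.6 -71.3]
[0.7 0.9] [-22.4 110.2] [94.5 90.6] [ -1.  110.7 -70. ]
[0.7 0.9] [-14.1 109.3] [100.6  90.2] [ -1.1 116.6 -68.3]
[0.7 1. ] [ -6. 108.] [106.6  89.3] [ -1.2 122.2 -66.2]
```

Request:
jog_arm(rows=[0,1,-3,0,0,0,230,0,4,-10,0,0,0,230,0,6,-15,0,0,0,230,0,8.5,-19.5,0,0,0,230,0,11,-24,0,0,0,230,0,13.5,-28,0,0,0,230,0,16,-32,0,0,0,230,0,19,-36,0,0,0,230,0,22,-39.5,0,0,0,230,0,25,-43,0,0,0,230,0,28,-46,0,0,0,230,0,31,-49,0,0,0,230,0,34.5,-52,0,0,0,230,0,37.5,-54.5,0,0,0,230,0,41,-57,0,0,0,230,0,44.5,-59,0,0,0,230,-0.5,48,-61,0,0,0,230,-0.5,51,-63,0,0,0,230,-0.5,54.5,-64.5,0,0,0,230,-0.5,58,-66,0,0,0,230])

```text
t: 6.42
eef_pos: [490.4, 286.5, 157.1]
eef_rot: [2.247, 1.967, 0.194]
contact_force: [-5.6, -0.2, -1.4]
grip_width: 0.326
```

Run:
```python
from h import *
np.set_printoptions(precision=2,suppress=True)
s=read_state();print(s["t"],s["contact_force"],s["ft_torque"],s["grip_width"],s["joint_pos"])
p0,R0=cur();z=R0.apply([0,0,1]);print("grasp rail",rail(p0-18.7*z),"expected",np.array([-102.2+43.6,2,99.5+76.3]))
```

```text
6.4167 [-5.57 -0.16 -1.37] [ 0.18  1.2  -0.06] 0.3264384082919218 [-0.02  0.47 -0.81  1.94  0.67  0.85  0.24]
grasp rail [-60.85   2.13 175.45] expected [-58.6   2.  175.8]
```

Request:
jog_arm(rows=[0,3.5,-1.5,0,0,0,230,0,7,-2.5,0,0,0,230,0,10.5,-3.5,0,0,0,230,0,14,-4.5,0,0,0,230,0,17,-5,0,0,0,230,0,20.5,-5.5,0,0,0,230,0,24,-6,0,0,0,230,0,27,-6.5,0,0,0,230,0,30.5,-6.5,0,0,0,230,0,34,-6.5,0,0,0,230,0,37,-6,0,0,0,230,0,40.5,-6,0,0,0,230,0,43.5,-5.5,0,0,0,230,-0.5,46.5,-5,0,0,0,230,-0.5,50,-4.5,0,0,0,230,-0.5,53,-4,0,0,0,230,-0.5,56,-3,0,0,0,230,-0.5,59,-2,0,0,0,230,-0.5,62,-1,0,0,0,230,-0.5,64,0,0,0,0,230])

```text
t: 8.08
eef_pos: [555.3, 277.0, 170.1]
eef_rot: [2.247, 1.964, 0.198]
contact_force: [-3.4, 0.6, -0.6]
grip_width: 0.323
```

Run:
```python
from h import *
np.set_printoptions(precision=2,suppress=True)
s=read_state();print(s["t"],s["contact_force"],s["ft_torque"],s["grip_width"])
p0,R0=cur();z=R0.apply([0,0,1]);g=rail(p0-18.7*z);print("grasp rail",g)
a=snapshot("side");b=snapshot("top")
cv2.imwrite("pics/s7.png",a);cv2.imwrite("pics/t7.png",b)
def up(i,f):return cv2.resize(i,None,fx=f,fy=f,interpolation=cv2.INTER_CUBIC)
cv2.imwrite("pics/p7.png",np.hstack([up(a[125:225,215:315],4),up(b[130:230,190:290],4)]))
h=g[[0,2]]+[2.3,-.8]
v=fsolve(lambda v:st(*v)[2]-h,[.65,1.0]);print(v,st(*v))
```

```text
8.0833 [-3.41  0.61 -0.57] [0.13 0.55 0.01] 0.32329184661619603
grasp rail [  4.72   1.26 188.38]
[0.74 0.97] (array([137.97, 315.93]), array([ -5.58, 107.61]), array([  7.02, 187.58]))
```

View pics/p7.png

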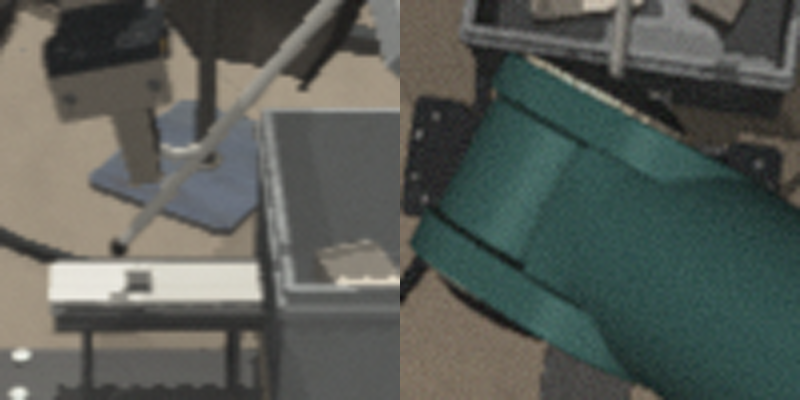

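The side view shows the lid raised and the foot at crop (119,248), above and slightly short of the hole at (138,280). The top view is blocked by the arm.

Run:
```python
from h import *
np.set_printoptions(precision=1,suppress=True)
f=lambda x,y:((x+.5)/4-.5+215,(y+.5)/4-.5+125)
o,d=ray("side",f(119,248))
for y in(0,2):
  t=(y-(o-O)@Y)/(d@Y);print("foot",rail(o+t*d))
for p in((127,281),(138,270),(150,281),(138,292)):print("hole",rail(plane("side",f(*p),82)))
# handle shifts for foot targets
p0,R0=cur();base=[-5.6,107.6];h0=st(*inv(base))[2]
for ft in([-5.6,95],[-5.6,90],[-5.6,86],[4,88],[4,76]):
  h=st(*inv(ft))[2];print(ft,h-h0,shift(h[0]-h0[0],0,h[1]-h0[1],R0))
```

```text
foot [ -8.4  -0.  106.3]
foot [ -8.4   2.  104.9]
hole [-3.4 -2.  82. ]
hole [ 3.7  9.7 82. ]
hole [11.2 -2.1 82. ]
hole [  3.4 -13.6  82. ]
[-5.6, 95] [ -2.7 -12.2] [-0.  -5.1 11.4]
[-5.6, 90] [ -3.8 -17.1] [-0.  -7.1 16. ]
[-5.6, 86] [ -4.6 -21. ] [-0.  -8.7 19.7]
[4, 88] [  3.  -18.8] [ 0.  -0.8 19.1]
[4, 76] [  0.6 -30.7] [-0.  -5.6 30.2]
```

Request:
jog_arm(rows=[0,-1,2,0,0,0,230,0,-2,4,0,0,0,230,0,-3,6,0,0,0,230,0,-4,8,0,0,0,230,0,-5,10,0,0,0,230,0,-5.5,12,0,0,0,230,0,-6,13,0,0,0,230,0,-6,13.5,0,0,0,230,0,-6,13.5,0,0,0,230,0,-6,13.5,0,0,0,230])

```text
t: 9.02
eef_pos: [551.6, 277.6, 155.7]
eef_rot: [2.247, 1.964, 0.198]
contact_force: [-2.3, 0.4, -0.9]
grip_width: 0.322
```

Request:
jog_arm(rows=[0,-0.3,0.7,0,0,0,230,0,-0.5,1.2,0,0,0,230,0,-0.5,1.2,0,0,0,230])

```text
t: 9.27
eef_pos: [551.4, 277.6, 154.4]
eef_rot: [2.247, 1.964, 0.198]
contact_force: [-2.3, 0.7, -0.6]
grip_width: 0.324
```

Request:
jog_arm(rows=[0,-0.3,0.7,0,0,0,230,0,-0.5,1.2,0,0,0,230,0,-0.5,1.2,0,0,0,230])

```text
t: 9.52
eef_pos: [551.2, 277.6, 153.0]
eef_rot: [2.247, 1.964, 0.198]
contact_force: [-2.1, 0.6, -1.3]
grip_width: 0.325
```

Request:
jog_arm(rows=[0,-0.3,0.7,0,0,0,230,0,-0.4,1,0,0,0,230,0,-0.4,1,0,0,0,230])

```text
t: 9.77
eef_pos: [550.9, 277.6, 152.0]
eef_rot: [2.247, 1.964, 0.198]
contact_force: [-2.6, 0.0, -1.2]
grip_width: 0.323
```

Request:
jog_arm(rows=[0,-0.2,0.5,0,0,0,230,0,-0.3,0.8,0,0,0,230,0,-0.3,0.8,0,0,0,230])

```text
t: 10.02
eef_pos: [550.8, 277.7, 151.2]
eef_rot: [2.247, 1.964, 0.198]
contact_force: [-2.1, 0.5, -1.6]
grip_width: 0.328
```

Request:
jog_arm(rows=[0,-0.3,0.6,0,0,0,230,0,-0.3,0.8,0,0,0,230,0,-0.3,0.8,0,0,0,230])

```text
t: 10.27
eef_pos: [550.8, 277.8, 150.9]
eef_rot: [2.246, 1.964, 0.199]
contact_force: [-4.5, -0.8, 3.0]
grip_width: 0.328
```

Request:
jog_arm(rows=[0,-0.3,0.6,0,0,0,230,0,-0.3,0.8,0,0,0,230,0,-0.3,0.8,0,0,0,230])

```text
t: 10.52
eef_pos: [550.9, 277.9, 150.7]
eef_rot: [2.246, 1.963, 0.199]
contact_force: [-5.8, -1.5, 8.0]
grip_width: 0.322
```

Contact: the force changed by about +9 N. Now I'll slide lightly toward the hole.

Request:
jog_arm(rows=[0,0.5,-0.2,0,0,0,230,0,1,0,0,0,0,230,0,1.5,0.1,0,0,0,230,0,2,0.1,0,0,0,230,0,2,0.1,0,0,0,230])

```text
t: 10.93
eef_pos: [551.2, 278.2, 150.7]
eef_rot: [2.246, 1.965, 0.196]
contact_force: [-8.7, -1.3, 8.8]
grip_width: 0.325
```

Request:
jog_arm(rows=[0,0.5,0.1,0,0,0,230,0,1,0.2,0,0,0,230,0,1.5,0.3,0,0,0,230,0,2,0.4,0,0,0,230,0,2,0.4,0,0,0,230])

```text
t: 11.35
eef_pos: [552.1, 278.7, 150.6]
eef_rot: [2.247, 1.967, 0.196]
contact_force: [-12.2, -1.1, 10.1]
grip_width: 0.327
```

Request:
jog_arm(rows=[0,0.5,-0.3,0,0,0,230,0,1,-0.3,0,0,0,230,0,1.5,-0.2,0,0,0,230,0,2,-0.1,0,0,0,230,0,2,-0.1,0,0,0,230])

```text
t: 11.77
eef_pos: [555.9, 277.3, 150.1]
eef_rot: [2.247, 1.965, 0.198]
contact_force: [-3.6, 0.1, -1.5]
grip_width: 0.323
```

Request:
jog_arm(rows=[0,0.5,0,0,0,0,230,0,1,0.1,0,0,0,230,0,1.5,0.2,0,0,0,230,0,2,0.3,0,0,0,230,0,2,0.3,0,0,0,230])

```text
t: 12.18
eef_pos: [558.6, 276.5, 150.3]
eef_rot: [2.247, 1.964, 0.198]
contact_force: [-3.1, 1.8, -1.0]
grip_width: 0.323
```

Force fell back to baseline, so the foot is over the hole. Lowering gently.

Request:
jog_arm(rows=[0,-0.4,1,0,0,0,230,0,-0.9,2,0,0,0,230,0,-1.3,3,0,0,0,230,0,-1.3,3,0,0,0,230])

```text
t: 12.52
eef_pos: [557.9, 276.6, 147.1]
eef_rot: [2.247, 1.964, 0.198]
contact_force: [-3.5, 0.9, -2.0]
grip_width: 0.323
```

Request:
jog_arm(rows=[0,-0.4,1,0,0,0,230,0,-0.9,2,0,0,0,230,0,-0.9,2,0,0,0,230])

```text
t: 12.77
eef_pos: [557.5, 276.7, 145.0]
eef_rot: [2.247, 1.964, 0.198]
contact_force: [-2.7, 0.0, -1.4]
grip_width: 0.324
```

Free descent, with the foot already 5–6 mm into the hole. Continuing.

Request:
jog_arm(rows=[0,-0.4,1,0,0,0,230,0,-0.9,2,0,0,0,230,0,-1.2,2.7,0,0,0,230,0,-1.2,2.7,0,0,0,230])

```text
t: 13.1
eef_pos: [556.6, 276.9, 142.0]
eef_rot: [2.247, 1.964, 0.198]
contact_force: [-2.3, -0.2, -1.8]
grip_width: 0.326
```

Request:
jog_arm(rows=[0,-0.3,0.7,0,0,0,230,0,-0.6,1.4,0,0,0,230,0,-0.6,1.4,0,0,0,230])

```text
t: 13.35
eef_pos: [556.3, 276.9, 140.6]
eef_rot: [2.247, 1.964, 0.198]
contact_force: [-2.7, 0.2, -2.2]
grip_width: 0.32
```

Request:
jog_arm(rows=[0,-0.3,0.7,0,0,0,230,0,-0.4,1,0,0,0,230,0,-0.4,1,0,0,0,230])

```text
t: 13.6
eef_pos: [556.1, 277.0, 139.6]
eef_rot: [2.247, 1.964, 0.198]
contact_force: [-2.2, 0.1, -1.4]
grip_width: 0.324
```

Request:
jog_arm(rows=[0,-0.3,0.6,0,0,0,230,0,-0.4,0.9,0,0,0,230,0,-0.4,0.9,0,0,0,230])

```text
t: 13.85
eef_pos: [556.2, 277.1, 139.2]
eef_rot: [2.246, 1.964, 0.199]
contact_force: [-3.5, -0.9, 2.6]
grip_width: 0.327
```

Request:
jog_arm(rows=[0,-0.2,0.5,0,0,0,230,0,-0.3,0.8,0,0,0,230,0,-0.3,0.8,0,0,0,230])

```text
t: 14.1
eef_pos: [556.2, 277.2, 139.0]
eef_rot: [2.246, 1.963, 0.199]
contact_force: [-4.9, -1.8, 7.6]
grip_width: 0.325
```

The foot stopped 11.8 mm below plate contact, which matches the 12 mm hole floor. A look before letting go.

Run:
```python
from h import *
a=snapshot("side");cv2.imwrite("pics/p8.png",cv2.resize(a[110:235,205:330],None,fx=4,fy=4,interpolation=cv2.INTER_CUBIC))
```

```text
(no output)
```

View pics/p8.png

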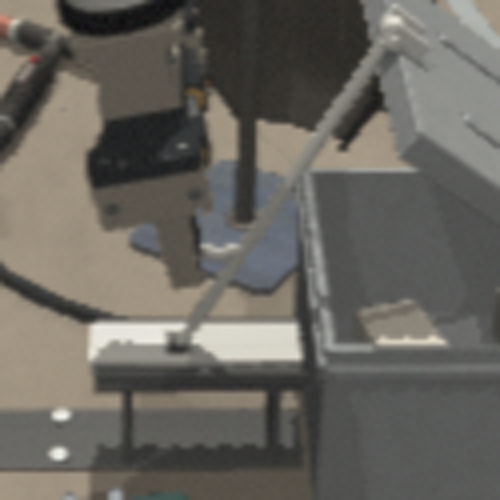

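The picture shows the foot in the hole at (177,342) and the lid propped at an angle. I'll relax the push, then open slowly.

Request:
jog_arm(rows=[0,0.2,-0.5,0,0,0,230,0,0.2,-0.6,0,0,0,230,0,0.2,-0.6,0,0,0,170,0,0.2,-0.6,0,0,0,160,0,0.2,-0.6,0,0,0,150,0,0.2,-0.6,0,0,0,140,0,0.2,-0.6,0,0,0,130,0,0.2,-0.6,0,0,0,130])

```text
t: 14.82
eef_pos: [556.0, 277.0, 138.3]
eef_rot: [2.247, 1.964, 0.198]
contact_force: [0.2, -0.4, -1.1]
grip_width: 0.491
```

Request:
jog_arm(rows=[0,0,0,0,0,0,60,0,0,0,0,0,0,0,0,0,0,0,0,0,0,0,0,0,0,0,0,0,0,0,0,0,0,0,0,0,0,0,0,0,0,0,0,0,0,0,0,0,0])

```text
t: 15.4
eef_pos: [555.9, 277.0, 138.5]
eef_rot: [2.247, 1.964, 0.198]
contact_force: [0.1, -0.1, 0.2]
grip_width: 0.977
```

Request:
jog_arm(rows=[0,0,-5,0,0,0,0,0,0,-12,0,0,0,0,0,0,-22,0,0,0,0,0,0,-35,0,0,0,0,0,-5,-50,0,0,0,0,0,-15,-70,0,0,0,0,0,-30,-90,0,0,0,0,0,-50,-110,0,0,0,0,0,-75,-130,0,0,0,0,0,-100,-150,0,0,0,0,0,-125,-160,0,0,0,0,0,-150,-170,0,0,0,0,0,-150,-170,0,0,0,0,0,-150,-170,0,0,0,0])

```text
t: 16.57
eef_pos: [376.0, 301.9, 276.9]
eef_rot: [2.242, 1.965, 0.202]
contact_force: [0.3, -0.3, 0.0]
grip_width: 0.999
```

Run:
```python
from h import *
s=read_state();print(s["t"],s["contact_force"])
a=snapshot("side");b=snapshot("top")
cv2.imwrite("pics/p9.png",np.hstack([cv2.resize(a[100:300,160:360],(400,400)),cv2.resize(b[40:300,150:410],(400,400))]))
```

```text
16.5667 [ 0.33410524 -0.31152625  0.02936759]
```

View pics/p9.png

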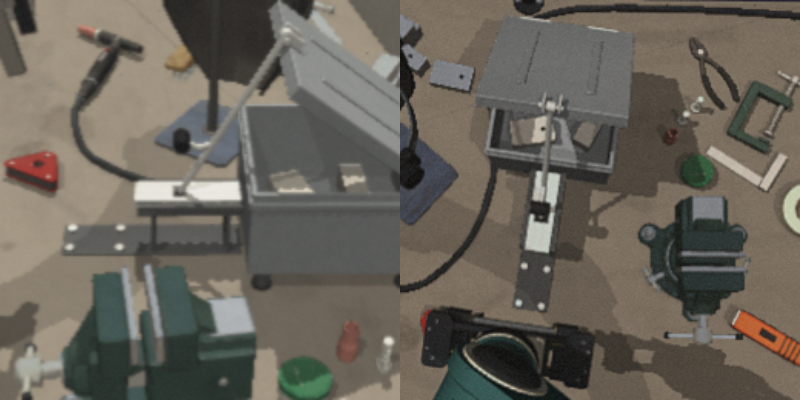

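The lid stands on the rod, with the foot in the hole at (180,190) in the left half. The handle is free, the robot is clear, and the tin, cup and magnet are in place. Handing in.

```bash
python3 -c "
from workcell import *
print(sign_off())"
```

```text
the job is handed in; nothing more can be done
None
```

The chest is open and its lid stands on the prop rod, with the rod's foot in the hole in the plate. I handed the job in at about 16.6 s.

- **Grasp and raise:** I gripped the cross handle (opening 0.323, which is its 30 mm length) and raised the lid smoothly.
- **Finding the hole:** The foot touched the plate gently, then slid toward the chest until the force fell away and it went in. Wrist forces stayed around 16 N or less at every reading, and I estimate under 10 N at the foot.
- **Seating:** The foot stopped 11.8 mm below plate level, against the 12 mm depth given. I eased off the push before opening the fingers.
- **Last checks:** After I let go and backed away, the final pictures showed the lid standing on the rod with the foot in the hole. The wrist force read about zero. The tin, gas cup and magnet looked undisturbed, judged by eye only. No check failed. The two camera estimates of the foot's position before touchdown differed by about 3 mm.

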